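Fold the tap away and fetch the pepper mill

TASK

Clear the filling tap out of the way: first fold its outer segment fully back along the inner one, then swing the folded tap to its parking stop at the left. Then lift the pepper mill (the waisted wooden one with the knob on top) out of the pan, reaching in under the wire rack without bumping it, and stand it upright in the middle of the round wooden board. Leave the two shakers standing in the pan and everything else where it is.

Things in the scene. Friction and masses are not known exactly. Their poses are not given: they have to be found in the camera images.
- pan: Shallow rectangular steel pan, open on top, fixed to the table: 170 (x) x 300 (y) x 55 mm high, walls and floor 5 mm thick. Origin at the centre of its underside; its x axis points away from the robot's side (turned 8 to 23 degrees to the right), its y axis runs along the row of wooden things standing in it.
- rack: Wire rack fixed over the pan, same origin and axes as the pan: thin steel bars (radius 4 to 5 mm) forming a grid with its bars centred 330 mm above the table, from 55 mm on the robot's side of the pan's centre (x = -0.055, the free open front edge) to x = +0.115, and y = -0.135 to +0.135. Its two posts stand behind the pan at x = +0.115, y = -0.135 and +0.135. Nothing hangs below the grid at the front, so things in the pan are reached from the front with a tilted tool.
- mill: The pepper mill: turned plain wood, loose, standing upright in the pan, 129 mm high; 52 mm diameter foot (up to 25 mm height), narrow waist of 34 mm diameter between 72 and 95 mm height, a 44 mm bulge at 104 to 112 mm and a small 24 mm knob on top. The tallest, and the only one of the three with a waist and a knob. 150 to 310 g. Origin at the centre of its underside, z up.
- shaker: Plain straight wooden cylinder, 50 mm diameter, 78 mm high, standing loose in the pan. Stays there. Origin at the centre of its underside.
- cone: Plain wooden cone-shaped shaker, 56 mm diameter at the foot tapering to 36 mm at 75 mm height, 85 mm high, standing loose in the pan. Stays there. Origin at the centre of its underside. The three wooden things stand in a row along the pan's y, about 95 mm apart, in any order.
- slab: Round dark wooden serving board fixed on the table, 150 mm diameter, 15 mm thick. Origin at the centre of its underside (its top is 15 mm above it).
- tap: Foot and column of the filling tap, fixed on the table, origin at the centre of its underside. The column's vertical axis is the first hinge; foot radius 30 mm, column radius 16 to 19 mm, up to 187 mm high.
- tap_inner (a joint): First (inner) segment of the tap, a horizontal steel tube 18 mm thick at 170 mm height and 160 mm long, turning about the column. 0 = fully parked at its stop (pointing to the left and back towards the robot's side), grows (rad) as it swings anticlockwise seen from above, over the worktop, up to 1.9. Stays where it is left; friction about 0.35 N m.
- tap_outer (a joint): Second (outer) segment of the tap, a horizontal steel tube 16 mm thick at 200 mm height and 160 mm long, turning about the elbow at the end of the inner segment, with a spout hanging from its tip to 132 mm height. 0 = fully folded back along the inner segment at its stop (26 degrees from lying right over it); grows (rad) as it unfolds, clockwise seen from above, up to 2.7 (nearly straight). Stays where it is left; friction about 0.12 N m.
- tap_axis (a point): Point on the column's axis (the first hinge) at the inner tube's height, 170 mm above the table.
- elbow_knob (a point): Centre of the upright round black knob on top of the elbow, on the second hinge's axis; 20 mm diameter, its top 250 mm and its foot 208 mm above the table, this point 232 mm above the table. The way to swing the inner segment.
- tip_knob (a point): Centre of the same kind of knob on top of the tip of the outer segment (20 mm diameter, 208 to 250 mm above the table, this point 232 mm above the table), 160 mm from the elbow. The way to swing the outer segment.
- bowl: Bystander: white ceramic bowl, 120 mm across, 55 mm high, loose on the table. Origin at the centre of its underside.
- jar: Bystander: glass jar, 64 mm diameter, 90 mm high, loose on the table. Origin at the centre of its underside.
- cup: Bystander: white ceramic cup, 76 mm across, 80 mm high, loose on the table. Origin at the centre of its underside.

How it is judged (in metres and radians):
On the way, in this order (a step that is already met when the one before it is completed fails the run):
1. the outer segment is folded back along the inner one (value of joint tap_outer below 0.2 rad), for 0.2 s.
2. the folded tap is parked at its stop (value of joint each of tap_outer, tap_inner below 0.2 rad), for 0.2 s.
3. the mill is lifted clear out of the pan (all of step 2 and z of mill in the frame of pan above 0.058 m and distance between the grasp point and mill below 0.17 m), for 0.1 s.
4. the mill stands on the board (horizontal distance between mill and slab below 0.045 m and z of mill in the frame of slab between 0.011 and 0.021 m and angle between mill's own z axis and vertical below 0.1 rad and linear speed of mill below 0.02 m/s and angular speed of mill below 0.1 rad/s), for 0.2 s.
At the end, for the whole second after the job is handed in: Tap folded and parked (each joint within 0.2 rad of its stop); the mill stands released and at rest on the board, upright within 0.1 rad, its axis within 45 mm of the board's centre; both shakers still upright in the pan, within 30 mm of where they were (all of step 2 and all of step 4 and distance of each of shaker, cone from where it was at the start of the episode below 0.03 m and angle between each of shaker, cone's own z axis and vertical below 0.15 rad); the robot touches nothing.
It fails at once if the rack is bumped with more than 8 N (contact force between rack and anything else above 8 N).
It fails at once if the mill is tipped over (more than 60 degrees) (angle between mill's own z axis and vertical above 1.05 rad).
It fails at once if a shaker is knocked over or moved more than 40 mm (distance of any of shaker, cone from where it was at the start of the episode above 0.04 m or angle between any of shaker, cone's own z axis and vertical above 0.6 rad).
It fails at once if the bowl, the jar or the cup is moved more than 30 mm (distance of any of bowl, jar, cup from where it was at the start of the episode above 0.03 m).
It also fails if it takes over 72 s, if anything falls off the work surface, if the arm or the gripper's body presses on something with over 40 N, if the wrist force passes 120 N, or if a joint passes its speed limit or range.

ROBOT

A 6-joint arm with a two-finger parallel gripper is mounted at the origin on the work surface. World frame = base frame: x ahead of the robot, y to its left, z up, the work surface at z = 0. Lengths are in mm, angles in rad, forces in N, time in s.
With the tool pointing down it reaches from about 325 to 850 mm from the base axis. Payload 15.5 kg.
Tool frame: the origin (TCP) lies midway between the tips of the shut fingers; the grasp point (between the pads) lies 19 mm behind it; z points along the fingers, y is the line along which they close (so a half turn about z gives the same grasp; the last joint's range is limited). The gripper opens to 91 mm and grips with 3 to 60 N. Pads are 32 mm wide; open, the fingers measure 118 mm over their backs; the gripper's body (76 mm by 178 mm) begins 60 mm behind the grasp point.
Start: joints at [1.091, 0.494, 1.345, -0, 1.302, -0.096], TCP at [234.025, 579.533, 213.915] pointing down, gripper open.
Joint ranges: [-2.91, 2.91], [-0.82, 2.16], [0.22, 2.67], [-1.22, 4.37], [0.12, 2.79], [-3.08, 3.08]. Speed limits (rad/s): [1.89, 1.89, 2.57, 3.01, 3.01, 3.01].

INTERFACE

Orientations are given as a rotation vector (axis times angle).
In Python, from bench import read_state, snapshot, camera_params, job_done gives the robot as it stands.
- The arm moves only by the tool arm_command, never from a script. Its arguments are lists of equal length, an entry for each row: "angular": the turn, a rotation vector about the tool's x, y, z as a fraction of full scale, a list of three; "offset": the shift along the tool's x, y, z as a fraction of full scale, a list of three; "gripper": the opening, from -1 (shut) to 1 (fully open), so that 0 is half open. A call has 1 to 10 rows; each row shifts and turns the commanded pose from where the row before left it, along the tool's axes as they then stand; what a row does not reach is not made up. Full scale, the value 1, is 4 cm for a shift and 4 degrees for a turn. A row lasts 1/10 s, in which the tool goes at most 50 mm and 8.59 degrees, less where a joint would pass 70% of its speed; a pose out of reach is approached as far as the arm can. A call with a number of a shift or a turn outside -1 to 1 is refused whole. A call with a gripper value outside its range is refused whole. The fingers move at their own pace and stop on an object; "grip_force" is the grip in N (left out, the last holds). Time passes only in rows, so rows that do not move let the fingers close. It gives the time, the measured TCP pose, the force, the opening and the grip force at its end, in the units of the state.
- read_state(): the state, without advancing time (a new reading comes with each control period).
- snapshot(name): name is "scene" or "side" or "wrist"; returns (picture, depth): 400x640x3 uint8, blue, green, red; 400x640 float32, mm along the optical axis (not along the pixel's ray), 0 where there is no reading.
- camera_params(name): a dict with "fx", "fy", "cx", "cy" (pixels), "view" (4x4, takes a point from world to camera coordinates). Camera axes: x right, y up, looking along -z (the intrinsics and any distortion apply to the point x, -y, -z); pixel columns grow to the right and rows downward; lengths in mm; the calibration is good to about 2 mm. A picture is of the moment at which its call begins: read the wrist's pose just before it. camera_params takes no time and is no camera call; for the wrist camera it gives the pose at the moment of the call.
- job_done(): hands the job in; it is judged then, once.
The state is a dict: "time": time; "joint_positions": joint angles; "joint_velocities": joint speeds; "joint_torque": joint torques, N m; "position": TCP position; "orientation": TCP orientation; "ft_force": force on the tool from outside, world axes, zero at the start; "moment": the same for the moment, N m; "width": finger opening in mm; "finger_force": force on a finger pad.
Only numpy, scipy, OpenCV 4.12 (cv2) and the standard library are available. Lean on these libraries where they do the work, as an engineer would, in place of code of your own. Each camera call takes 0.05 s, during which the arm holds its last target. There are 200 camera calls.

## Working session

There is one attempt and no reset: what is moved stays moved. The work goes in short steps, Python scripts to look and compute and a tool call to move; the robot and the scene stay as the last step left them, time stands still between calls to the robot, and variables do not carry over. Pictures are saved under pics/ and viewed, at most 10 in all, crops included, and the job is handed in when it is done.

Besides the shell and the picture viewer there is one more tool, called after "Emit:" in YAML: its name, and indented under it one key for each argument. arm_command: Moves the arm, as the interface text tells. Its arguments: {"type":"object","properties":{"angular":{"type":"array"},"offset":{"type":"array"},"gripper":{"type":"array"},"grip_force":{"type":"number"}},"required":["angular","offset","gripper"]}

```bash
mkdir -p pics; cat > h.py <<'E'
import numpy as np,cv2
from scipy.spatial.transform import Rotation as R
from bench import read_state,snapshot,camera_params,job_done
def cloud(name):
    p=camera_params(name); im,d=snapshot(name)
    v,u=np.mgrid[0:400,0:640]
    c=np.stack([(u-p['cx'])/p['fx']*d,-(v-p['cy'])/p['fy']*d,-d,np.ones_like(d)],-1)
    W=c@np.linalg.inv(np.array(p['view'])).T
    W=W[...,:3]; W[d==0]=np.nan
    return im,W
E
python3 - <<'E'
from h import *
s=read_state(); print(s['time'],s['position'],s['orientation'],s['width'])
for n in('scene','side'):
    im,W=cloud(n); cv2.imwrite(f'pics/{n}0.png',im); np.save(f'{n}0.npy',W); print(n,{k:v for k,v in camera_params(n).items()})
E
```

```text
0.0 [233.85559598 579.18982471 213.3549528 ] [-5.99182324e-01 -3.08356425e+00  1.85868259e-03] 91.29853185465564
scene {'fx': 374.3366555255769, 'fy': 374.3366555255769, 'cx': 305.7591924601473, 'cy': 198.5001588943638, 'view': array([[ 7.26334572e-01,  6.87298695e-01,  7.65463494e-03,
        -4.19136756e+02],
       [-4.12901547e-01,  4.27395395e-01,  8.04267051e-01,
         9.22783531e+01],
       [ 5.49500139e-01, -5.87327574e-01,  5.94218746e-01,
        -1.54461568e+03],
       [ 0.00000000e+00,  0.00000000e+00,  0.00000000e+00,
         1.00000000e+00]])}
side {'fx': 471.49167745188777, 'fy': 471.49167745188777, 'cx': 321.6668262618102, 'cy': 196.61488720462177, 'view': array([[ 7.18000258e-01, -6.95797705e-01, -1.84711597e-02,
        -4.08411768e+02],
       [ 5.43196499e-01,  5.43541789e-01,  6.39921782e-01,
        -4.11957844e+02],
       [-4.35216260e-01, -4.69497474e-01,  7.68218022e-01,
        -1.45368385e+03],
       [ 0.00000000e+00,  0.00000000e+00,  0.00000000e+00,
         1.00000000e+00]])}
```

View pics/scene0.png

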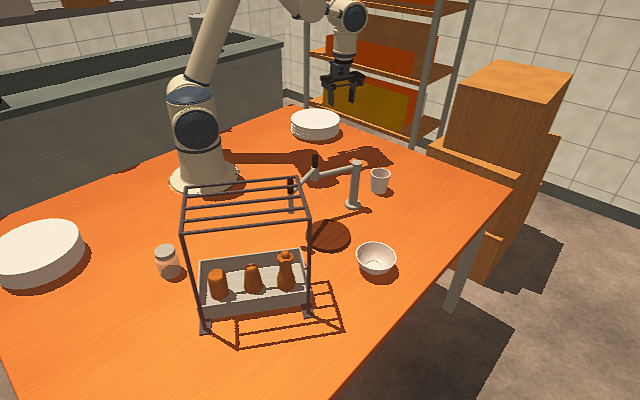

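View pics/side0.png

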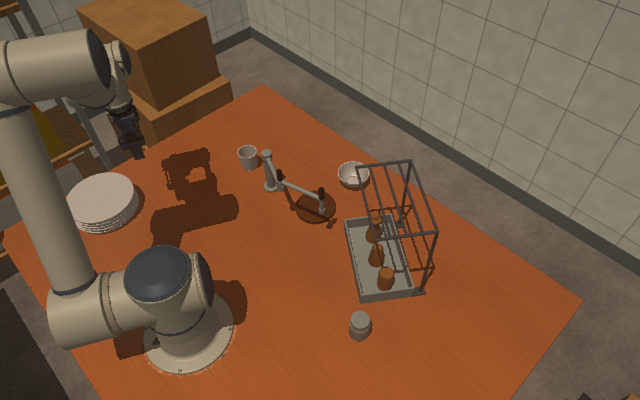

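The scene view shows the mill at (286,270), the cone at (252,280), the shaker at (217,285), the board at (328,236), and the tap with its column at (354,185) and black knobs near (315,160) and (290,188). The side view shows the column at (268,160), the elbow knob at (280,176) and the tip knob at (321,194). Next I'll measure these with depth.

```bash
python3 - <<'E'
from h import *
P={}
for n in('scene','side'):
    W=np.load(f'{n}0.npy'); im=cv2.imread(f'pics/{n}0.png'); P[n]=(W,im)
    px={'scene':dict(elbow=(315,160),tip=(290,188),col=(354,168),slab=(328,236),bowl=(376,255),cup=(380,175),jar=(165,250),mill=(286,257),cone=(252,266),shak=(217,272)),
    'side':dict(elbow=(280,176),tip=(321,194),col=(267,154),slab=(315,207),bowl=(353,168),cup=(247,150),jar=(360,318),mill=(374,228),cone=(377,245),shak=(386,272))}[n]
    for k,(u,v) in px.items(): print(n,k,W[v,u].round(0),im[v,u])
A=np.concatenate([P[n][0].reshape(-1,3) for n in P]); C=np.concatenate([P[n][1].reshape(-1,3) for n in P]).astype(int)
S=np.repeat([0,1],256000)
ok=(A[:,0]>300)&(A[:,0]<1200)&(abs(A[:,1])<700)
# knobs: dark, z 210-250
dark=C.max(1)<60
for s in(0,1):
    m=ok&dark&(A[:,2]>208)&(A[:,2]<256)&(S==s); q=A[m]; print('dark',s,len(q)); print(q.round(0)[::max(1,len(q)//40)].tolist())
    m=ok&(A[:,2]>300)&(A[:,2]<350)&(S==s)
    print('rack minAreaRect',cv2.minAreaRect(A[m][:,:2].astype(np.float32)) , cv2.boxPoints(cv2.minAreaRect(A[m][:,:2].astype(np.float32))).round(0).tolist())
E
```

```text
scene elbow [507. 114. 238.] [16 25 45]
scene tip [550. -41. 227.] [12 21 45]
scene col [565. 251. 171.] [ 74  88 104]
scene slab [618.  63.  16.] [ 30  64 124]
scene bowl [783. 100.  16.] [184 211 235]
scene cup [559. 442.  52.] [ 93 110 136]
scene jar [ 373. -370.   90.] [168 192 211]
scene mill [ 665. -172.  123.] [24 51 95]
scene cone [ 599. -238.   90.] [ 53 139 244]
scene shak [ 543. -314.   84.] [ 50 122 218]
side elbow [496. 115. 231.] [20 28 49]
side tip [536. -37. 234.] [13 24 46]
side col [554. 257. 191.] [106 122 131]
side slab [598.  65.  22.] [22 44 84]
side bowl [832.  95.  31.] [123 139 157]
side cup [587. 443.  59.] [ 85  98 116]
side jar [ 371. -367.   88.] [104 119 129]
side mill [ 642. -179.   87.] [30 51 78]
side cone [ 594. -235.   93.] [20 39 70]
side shak [ 544. -318.   83.] [ 31  79 133]
dark 0 179
[[496.0, 121.0, 252.0], [498.0, 119.0, 250.0], [497.0, 111.0, 249.0], [507.0, 124.0, 248.0], [509.0, 112.0, 250.0], [502.0, 110.0, 244.0], [506.0, 125.0, 240.0], [507.0, 114.0, 241.0], [498.0, 114.0, 234.0], [510.0, 121.0, 236.0], [506.0, 120.0, 231.0], [507.0, 115
[... 1548 characters left out ...]
], [538.0, -35.0, 250.0], [531.0, -33.0, 249.0], [539.0, -39.0, 248.0], [533.0, -36.0, 245.0], [542.0, -40.0, 240.0], [532.0, -37.0, 242.0], [540.0, -42.0, 238.0], [536.0, -37.0, 234.0], [531.0, -33.0, 229.0], [540.0, -37.0, 225.0], [532.0, -36.0, 226.0], [541.0, -41.0, 222.0], [534.0, -38.0, 221.0], [533.0, -30.0, 209.0], [537.0, -40.0, 215.0], [532.0, -41.0, 215.0], [609.0, -414.0, 246.0], [604.0, -415.0, 242.0], [606.0, -415.0, 235.0], [606.0, -416.0, 231.0], [609.0, -415.0, 223.0], [609.0, -414.0, 210.0]]
rack minAreaRect ((422.03289794921875, 96.13995361328125), (323.16839599609375, 1081.121337890625), 29.108699798583984) [[18.0, 490.0], [544.0, -455.0], [826.0, -298.0], [300.0, 647.0]]
```

```bash
cat > fit.py <<'E'
from h import *
from scipy.optimize import least_squares
def fit(A,c0,r,z0,z1,win,label):
    c=np.array(c0,float)
    for _ in range(4):
        m=(np.hypot(*(A[:,:2]-c).T)<win)&(A[:,2]>z0)&(A[:,2]<z1); q=A[m]
        if len(q)<8: print(label,'few',len(q)); return c
        c=least_squares(lambda p:np.hypot(*(q[:,:2]-p).T)-r,c,loss='soft_l1',f_scale=3).x
    print(label,c.round(1),'n',len(q)); return c
E
python3 - <<'E'
from fit import *
S={n:np.load(f'{n}0.npy').reshape(-1,3) for n in('scene','side')}; S['both']=np.concatenate(list(S.values()))
for n,A in S.items():
    print(n)
    fit(A,(500,122),10,212,246,20,'elbow');fit(A,(542,-31),10,212,246,20,'tip')
    fit(A,(557,265),17.5,30,155,30,'col')
    fit(A,(652,-165),17,79,98,28,'mill waist');fit(A,(652,-165),26,10,28,35,'mill foot')
    fit(A,(596,-239),21,40,85,30,'cone');fit(A,(540,-315),25,30,80,32,'shak')
    fit(A,(765,-198),5,50,320,14,'postL');fit(A,(610,-413),5,50,320,14,'postR')
    m=(np.hypot(A[:,0]-610,A[:,1]-64)<110)&(abs(A[:,2]-15)<4.5); q=A[m][:,:2].astype(np.float32); print('slab',cv2.minEnclosingCircle(q),q.mean(0))
E
```

```text
scene
elbow [498.6 119.5] n 55
tip [542.6 -33.6] n 44
col [558.6 269.4] n 262
mill waist [ 656.1 -169.4] n 58
mill foot [ 656.5 -169.4] n 76
cone [ 594.1 -238.8] n 218
shak [ 545.  -320.5] n 252
postL [ 769.  -196.1] n 329
postR [ 611.5 -415.3] n 388
slab ((610.3058471679688, 71.11725616455078), 77.08309936523438) [615.6099    69.418015]
side
elbow [498.2 124.1] n 42
tip [541.4 -30.7] n 42
col [560.2 271.8] n 147
mill waist [ 654.9 -166. ] n 20
mill foot [ 654.4 -166.5] n 35
cone [ 594.7 -235.9] n 145
shak [ 544.4 -317.7] n 147
postL [ 761.8 -196.7] n 138
postR [ 610.  -412.2] n 179
slab ((605.3171997070312, 51.48371887207031), 95.5958023071289) [597.4656   66.87991]
both
elbow [499.1 121.3] n 97
tip [542.5 -32.5] n 86
col [559.7 270.3] n 409
mill waist [ 656.3 -168.5] n 78
mill foot [ 656.1 -169.1] n 110
cone [ 594.6 -237.7] n 363
shak [ 545.1 -319.7] n 399
postL [ 768.7 -195.8] n 467
postR [ 611.2 -414.7] n 567
slab ((605.3171997070312, 51.48371887207031), 95.5958023071289) [608.27985  68.39277]
```

Emit:
arm_command:
  angular:
    - [0,0,0]
    - [0,0,0]
    - [0,0,0]
    - [0,0,0]
    - [0,0,0]
    - [0,0,0]
    - [0,0,0]
    - [0,0,0]
    - [0,0,0]
    - [0,0,0]
  offset:
    - [-0.8,-0.7,-0.6]
    - [-0.8,-0.7,-0.6]
    - [-0.8,-0.7,-0.6]
    - [-0.8,-0.7,-0.6]
    - [-0.88,-0.77,0]
    - [-0.88,-0.77,0]
    - [-0.88,-0.77,0]
    - [-0.88,-0.77,0]
    - [-0.88,-0.77,0]
    - [-0.88,-0.77,0]
  gripper: [-0.2,-0.2,-0.2,-0.2,-0.2,-0.2,-0.2,-0.2,-0.2,-0.2]

```text
time: 1.1
position: [437.7, 175.5, 309.9]
orientation: [-0.599, -3.084, 0.0]
ft_force: [1.0, 1.0, -0.1]
width: 36.5
finger_force: 0.0
```

Emit:
arm_command:
  angular:
    - [0,0,0]
    - [0,0,0]
    - [0,0,0]
    - [0,0,0]
    - [0,0,0]
    - [0,0,1]
    - [0,0,1]
    - [0,0,1]
    - [0,0,1]
    - [0,0,1]
  offset:
    - [-0.88,-0.77,0]
    - [-0.88,-0.77,0]
    - [-0.88,-0.77,0]
    - [-0.88,-0.77,0]
    - [-0.88,-0.77,0]
    - [0,0,0]
    - [0,0,0]
    - [0,0,0]
    - [0,0,0]
    - [0,0,0]
  gripper: [-0.2,-0.2,-0.2,-0.2,-0.2,-0.2,-0.2,-0.2,-0.2,-0.2]

```text
time: 2.1
position: [542.7, -31.4, 309.6]
orientation: [-1.13, -2.931, 0.0]
ft_force: [-0.3, -0.0, -0.4]
width: 36.6
finger_force: 0.0
```

Emit:
arm_command:
  angular:
    - [0,0,1]
    - [0,0,1]
    - [0,0,1]
    - [0,0,1]
    - [0,0,1]
    - [0,0,1]
    - [0,0,1]
    - [0,0,1]
    - [0,0,0]
  offset:
    - [0,0,0]
    - [0,0,0]
    - [0,0,0]
    - [0,0,0]
    - [0,0,0]
    - [0,0,0]
    - [0,0,0]
    - [0,0,0]
    - [0,0,0]
  gripper: [-0.2,-0.2,-0.2,-0.2,-0.2,-0.2,-0.2,-0.2,-0.2]

```text
time: 3.0
position: [542.8, -31.3, 309.6]
orientation: [-1.892, -2.507, 0.0]
ft_force: [0.1, -0.4, 0.4]
width: 36.3
finger_force: 0.0
```

Emit:
arm_command:
  angular:
    - [0,0,0]
    - [0,0,0]
    - [0,0,0]
    - [0,0,0]
  offset:
    - [0,0,0.77]
    - [0,0,0.77]
    - [0,0,0.77]
    - [0,0,0]
  gripper: [-0.2,-0.2,-0.2,-0.3]

```text
time: 3.4
position: [540.7, -31.0, 214.2]
orientation: [-1.884, -2.506, 0.005]
ft_force: [-0.5, 0.8, 0.4]
width: 32.8
finger_force: 0.0
```

Emit:
arm_command:
  angular:
    - [0,0,-1]
    - [0,0,-1]
    - [0,0,-1]
    - [0,0,-1]
    - [0,0,-1]
    - [0,0,-1]
    - [0,0,-1]
    - [0,0,-1]
  offset:
    - [0,0.28,0]
    - [0,0.28,0]
    - [0,0.28,0]
    - [0,0.28,0]
    - [0,0.28,0]
    - [0,0.28,0]
    - [0,0.28,0]
    - [0,0.28,0]
  gripper: [-0.3,-0.3,-0.3,-0.3,-0.3,-0.3,-0.3,-0.3]

```text
time: 4.2
position: [620.3, 13.1, 219.2]
orientation: [1.119, 2.935, 0.0]
ft_force: [-1.6, 0.4, -0.4]
width: 31.6
finger_force: 0.4
```

```bash
python3 - <<'E'
from h import *
p=read_state()['position'][:2]-np.array([499,121.5]); print(np.hypot(*p),np.degrees(np.arctan2(p[1],p[0])))
E
```

```text
162.67106575018633 -41.80402093417791
```

Emit:
arm_command:
  angular:
    - [0,0,-1]
    - [0,0,-1]
    - [0,0,-1]
    - [0,0,-1]
    - [0,0,-1]
    - [0,0,-1]
    - [0,0,-1]
    - [0,0,-1]
    - [0,0,-1]
    - [0,0,-1]
  offset:
    - [0,0.28,0]
    - [0,0.28,0]
    - [0,0.28,0]
    - [0,0.28,0]
    - [0,0.28,0]
    - [0,0.28,0]
    - [0,0.28,0]
    - [0,0.28,0]
    - [0,0.28,0]
    - [0,0.28,0]
  gripper: [-0.3,-0.3,-0.3,-0.3,-0.3,-0.3,-0.3,-0.3,-0.3,-0.3]

```text
time: 5.2
position: [664.6, 113.5, 219.3]
orientation: [0.048, 3.14, -0.0]
ft_force: [-0.5, -1.3, 0.6]
width: 32.2
finger_force: 0.4
```

Emit:
arm_command:
  angular:
    - [0,0,-1]
    - [0,0,-1]
    - [0,0,-1]
    - [0,0,-1]
    - [0,0,-1]
    - [0,0,-1]
    - [0,0,-1]
    - [0,0,-1]
  offset:
    - [0,0.28,0]
    - [0,0.28,0]
    - [0,0.28,0]
    - [0,0.28,0]
    - [0,0.28,0]
    - [0,0.28,0]
    - [0,0.28,0]
    - [0,0.28,0]
  gripper: [-0.3,-0.3,-0.3,-0.3,-0.3,-0.3,-0.3,-0.3]

```text
time: 6.0
position: [646.0, 200.1, 219.3]
orientation: [-0.82, 3.032, -0.0]
ft_force: [0.6, -1.0, -0.3]
width: 31.6
finger_force: 0.4
```

```bash
python3 - <<'E'
from fit import *
s=read_state();p=s['position'][:2]-np.array([499,121.5]); print(np.hypot(*p),np.degrees(np.arctan2(p[1],p[0])),s['joint_positions'].round(2) if hasattr(s['joint_positions'],'round') else s['joint_positions'],s['ft_force'])
im,W=cloud('scene');cv2.imwrite('pics/s1.png',im)
fit(W.reshape(-1,3),(499,121.5),10,212,246,20,'elbow')
E
```

```text
166.72956933915182 28.119856776916926 [ 0.21  0.56  1.2  -0.    1.38 -1.89] [ 0.57380723 -0.95166998 -0.25158826]
elbow [498.3 119.9] n 53
```

View pics/s1.png

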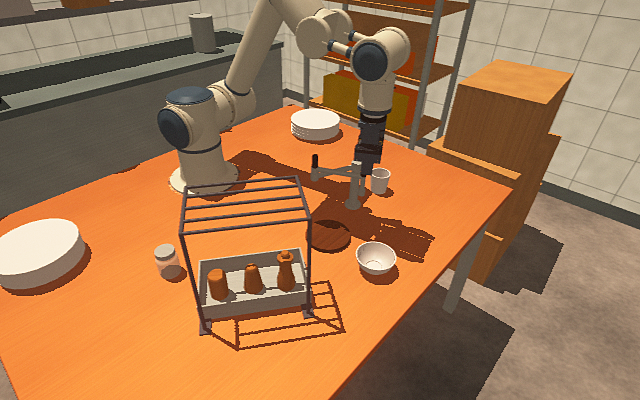

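The picture shows the gripper holding the tip knob near the column at (365,150), the elbow knob unmoved at (315,160), and everything else in place. I'll continue to the stop.

Emit:
arm_command:
  angular:
    - [0,0,-1]
    - [0,0,-1]
    - [0,0,-1]
    - [0,0,-0.5]
    - [0,0,0]
  offset:
    - [0.05,0.28,0]
    - [0.05,0.28,0]
    - [0.05,0.28,0]
    - [0.03,0.14,0]
    - [0,0,0]
  gripper: [-0.3,-0.3,-0.3,-0.3,-0.3]

```text
time: 6.55
position: [617.3, 227.7, 218.5]
orientation: [-1.178, 2.912, -0.0]
ft_force: [0.1, 0.7, 0.6]
width: 31.9
finger_force: 0.0
```

Emit:
arm_command:
  angular:
    - [0,0,0]
    - [0,0,0]
    - [0,0,0]
  offset:
    - [0,0.14,0]
    - [0,0.1,0]
    - [0,0,0]
  gripper: [-0.3,-0.3,-0.3]

```text
time: 6.85
position: [613.6, 232.3, 218.0]
orientation: [-1.172, 2.911, -0.008]
ft_force: [17.8, -15.0, -3.7]
width: 31.6
finger_force: 11.6
```

Emit:
arm_command:
  angular:
    - [0,0,0]
    - [0,0,0]
    - [0,0,0]
    - [0,0,0]
    - [0,0,0]
  offset:
    - [0,-0.2,0]
    - [0,0,-0.5]
    - [0,0,-0.8]
    - [0,0,-0.8]
    - [0,0,0]
  gripper: [-0.2,-0.2,-0.2,-0.2,-0.2]

```text
time: 7.35
position: [618.1, 229.0, 306.2]
orientation: [-1.173, 2.907, -0.001]
ft_force: [0.5, 0.5, 0.6]
width: 36.6
finger_force: 0.0
```

```bash
python3 - <<'E'
from fit import *
s=read_state();print(s['position'],s['orientation'],s['ft_force'])
A=np.concatenate([cloud(n)[1].reshape(-1,3) for n in('scene','side')])
e=fit(A,(499,121.5),10,212,246,20,'elbow')
t=fit(A,(618,225),10,212,246,20,'tip')
az=lambda d:np.degrees(np.arctan2(d[1],d[0]))
print(az(t-e),az(e-[560,270.5]),np.hypot(*(t-e)))
E
```

```text
[618.05798747 228.99356214 306.22542479] [-1.17275540e+00  2.90717474e+00 -9.99572419e-04] [0.51964518 0.50688558 0.5790688 ]
elbow [499.4 120.7] n 95
tip [618.4 228. ] n 100
42.04177239431753 -112.02062870459099 160.22346947866117
```

Emit:
arm_command:
  angular:
    - [0,0,0]
    - [0,0,0]
    - [0,0,0]
    - [0,0,0]
    - [0,0,-1]
    - [0,0,-1]
    - [0,0,-1]
    - [0,0,-1]
    - [0,0,-1]
    - [0,0,-0.5]
  offset:
    - [1,0.03,0]
    - [1,0.03,0]
    - [1,0.03,0]
    - [1,0.03,0]
    - [0,0,0]
    - [0,0,0]
    - [0,0,0]
    - [0,0,0]
    - [0,0,0]
    - [0,0,0]
  gripper: [-0.2,-0.2,-0.2,-0.2,-0.2,-0.2,-0.2,-0.2,-0.2,-0.2]

```text
time: 8.45
position: [497.2, 120.8, 300.3]
orientation: [1.713, -2.631, -0.002]
ft_force: [0.8, -1.1, 0.3]
width: 36.5
finger_force: 0.0
```

Emit:
arm_command:
  angular:
    - [0,0,0]
    - [0,0,0]
    - [0,0,0]
    - [0,0,0]
    - [0,0,1]
    - [0,0,1]
    - [0,0,1]
    - [0,0,1]
    - [0,0,1]
    - [0,0,1]
  offset:
    - [0,0,0.7]
    - [0,0,0.7]
    - [0,0,0.75]
    - [0,0,0]
    - [0,0.28,0]
    - [0,0.28,0]
    - [0,0.28,0]
    - [0,0.28,0]
    - [0,0.28,0]
    - [0,0.28,0]
  gripper: [-0.2,-0.2,-0.2,-0.3,-0.3,-0.3,-0.3,-0.3,-0.3,-0.3]

```text
time: 9.45
position: [442.6, 158.3, 216.5]
orientation: [-1.121, 2.934, -0.001]
ft_force: [2.4, -0.7, -1.3]
width: 32.2
finger_force: 1.1
```

```bash
cat > arc.py <<'E'
from h import *
s=read_state();p=s['position'][:2]-np.array([560,270.5]); print(np.hypot(*p),np.degrees(np.arctan2(p[1],p[0]))%360,s['joint_positions'],s['ft_force'])
y=R.from_rotvec(s['orientation']).as_matrix()[:,1];print('yaz',np.degrees(np.arctan2(y[1],y[0])))
E
python3 arc.py
```

```text
162.40652991780703 223.69299464615438 [ 2.16594747e-01  2.73371370e-01  1.70987641e+00 -3.07588061e-04
  1.15770523e+00 -2.08383788e+00] [ 2.38987076 -0.68917622 -1.28530038]
yaz 131.81214359364728
```

Emit:
arm_command:
  angular:
    - [0,0,1]
    - [0,0,1]
    - [0,0,1]
    - [0,0,1]
    - [0,0,1]
    - [0,0,1]
    - [0,0,1]
    - [0,0,1]
    - [0,0,1]
    - [0,0,1]
  offset:
    - [0,0.28,0]
    - [0,0.28,0]
    - [0,0.28,0]
    - [0,0.28,0]
    - [0,0.28,0]
    - [0,0.28,0]
    - [0,0.28,0]
    - [0,0.28,0]
    - [0,0.28,0]
    - [0,0.28,0]
  gripper: [-0.3,-0.3,-0.3,-0.3,-0.3,-0.3,-0.3,-0.3,-0.3,-0.3]

```text
time: 10.45
position: [398.1, 258.8, 216.5]
orientation: [-0.05, 3.141, -0.0]
ft_force: [0.8, -2.6, 0.1]
width: 31.6
finger_force: 1.1
```

```bash
python3 arc.py
```

```text
162.33917649155126 184.13017917828014 [ 4.50942479e-01  2.80159793e-01  1.69932650e+00 -4.73771774e-04
  1.16161619e+00 -1.15152559e+00] [ 0.82112249 -2.58153169  0.11418333]
yaz 91.82544766810419
```

Advance slowly until the stop shows in the force.

Emit:
arm_command:
  angular:
    - [0,0,1]
    - [0,0,1]
    - [0,0,1]
    - [0,0,0]
  offset:
    - [0,0.28,0]
    - [0,0.28,0]
    - [0,0.28,0]
    - [0,0,0]
  gripper: [-0.3,-0.3,-0.3,-0.3]

```text
time: 10.85
position: [399.4, 292.9, 216.3]
orientation: [0.275, 3.129, 0.001]
ft_force: [0.6, 0.1, 0.2]
width: 32.0
finger_force: 0.0
```

Emit:
arm_command:
  angular:
    - [0,0,1]
    - [0,0,1]
    - [0,0,0]
  offset:
    - [0,0.28,0]
    - [0,0.28,0]
    - [0,0,0]
  gripper: [-0.3,-0.3,-0.3]

```text
time: 11.15
position: [403.3, 312.2, 215.8]
orientation: [-0.491, -3.102, 0.006]
ft_force: [-1.7, -12.5, 6.0]
width: 32.1
finger_force: 6.3
```

Emit:
arm_command:
  angular:
    - [0,0,0]
    - [0,0,0]
  offset:
    - [0,0.08,0]
    - [0,0,0]
  gripper: [-0.3,-0.3]

```text
time: 11.35
position: [403.2, 312.6, 215.6]
orientation: [-0.487, -3.102, 0.013]
ft_force: [-4.7, -32.5, 12.7]
width: 31.9
finger_force: 15.9
```

Emit:
arm_command:
  angular:
    - [0,0,0]
    - [0,0,0]
    - [0,0,0]
    - [0,0,0]
    - [0,0,0]
    - [0,0,0]
    - [0,0,0]
  offset:
    - [0,-0.25,0]
    - [0,0,-0.8]
    - [0,0,-1]
    - [0,0,-1]
    - [0,0,-1]
    - [0,0,-1]
    - [0,0,0]
  gripper: [-0.2,-0.2,-0.2,-0.2,-0.2,-0.2,-0.2]

```text
time: 12.05
position: [402.8, 307.7, 413.2]
orientation: [0.487, 3.097, 0.009]
ft_force: [0.2, -0.4, -0.4]
width: 36.4
finger_force: 0.0
```

```bash
python3 - <<'E'
from fit import *
s=read_state();print(s['position'],s['orientation'],s['joint_positions'])
ims={n:cloud(n) for n in('scene','side')}
cv2.imwrite('pics/s2.png',ims['side'][0])
A=np.concatenate([ims[n][1].reshape(-1,3) for n in ims])
e=fit(A,(403,316),10,212,246,20,'elbow')
az=lambda d:np.degrees(np.arctan2(d[1],d[0]))%360
a=az(e-[560,270.5]);print(a)
t=e+160*np.array([np.cos(np.radians(a+154)),np.sin(np.radians(a+154))])
t=fit(A,t,10,212,246,22,'tip');print(az(t-e),az(t-e)-(a+154-360))
E
```

```text
[402.82488462 307.73080918 413.23769087] [0.48726123 3.0971247  0.0085158 ] [ 5.34416545e-01  1.78587254e-01  1.28989102e+00  1.37345210e-04
  1.66475054e+00 -7.24270589e-01]
elbow [403.8 293.1] n 88
171.783472440442
tip [527.3 203.9] n 96
324.18620174909086 358.4027293086489
```

View pics/s2.png

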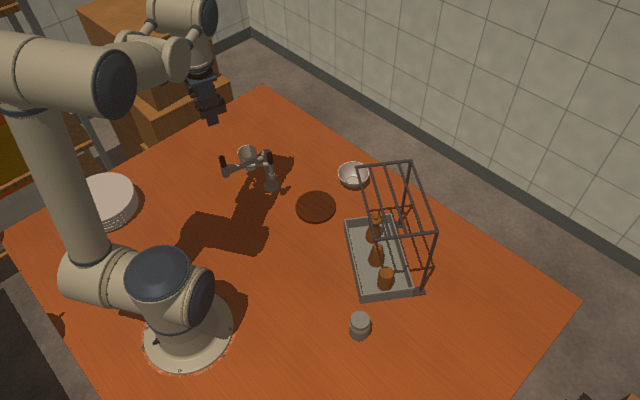

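The side view shows the folded tap with its elbow knob at (222,160) and tip knob at (267,157), and nothing else has moved. I'll check the elbow position more closely because it doesn't match the tool's stop position.

```bash
python3 - <<'E'
from fit import *
for n in('scene','side','wrist'):
    im,W=cloud(n); A=W.reshape(-1,3)
    if n=='wrist': cv2.imwrite('pics/w2.png',im); s=read_state();print(R.from_rotvec(s['orientation']).as_matrix().round(3))
    fit(A,(403,296),10,212,246,25,n+' elbow'); fit(A,(527,204),10,212,246,22,n+' tip'); fit(A,(560,270),17.5,30,155,30,n+' col')
    m=(np.hypot(A[:,0]-403,A[:,1]-296)<30)&(A[:,2]>246)&(A[:,2]<256); print(A[m].mean(0),m.sum())
E
```

```text
scene elbow [404.2 305.2] n 47
scene tip [527.4 202.8] n 56
scene col [558.8 269.5] n 262
[406.51318169 302.04731156 249.65545908] 14
side elbow [396.6 293.9] n 42
side tip [526.  206.4] n 42
side col [560.3 271.4] n 99
[401.87373817 305.0079426  249.82211238] 22
[[-0.951  0.308 -0.002]
 [ 0.308  0.951 -0.001]
 [ 0.001 -0.002 -1.   ]]
wrist elbow [403.8 306.9] n 91
wrist tip few 0
wrist col [561.7 269.6] n 153
[402.86678325 307.12829321 249.12244316] 225
```

View pics/w2.png

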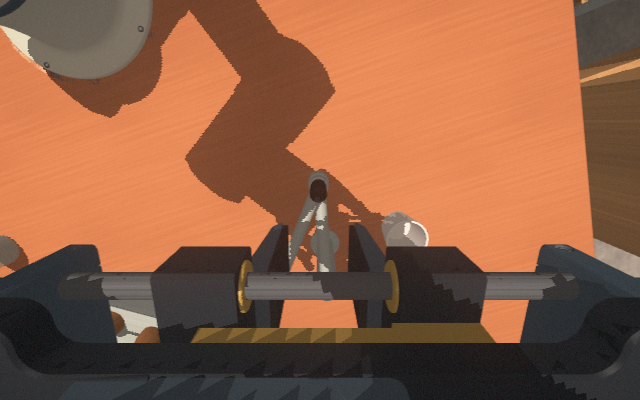

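The wrist view shows the elbow knob at (318,188), i.e. world (403.5, 306.5), so the inner segment is at its stop (azimuth 167°) and the outer one is folded. Next I'll orient the tool for the tilted grasp.

Emit:
arm_command:
  angular:
    - [0,0,1]
    - [0,0,1]
    - [0,0,1]
    - [0,0,1]
    - [0,0,0.5]
    - [0,-1,0]
    - [0,-1,0]
    - [0,-1,0]
    - [0,-1,0]
    - [0,-1,0]
  offset:
    - [0,0,0]
    - [0,0,0]
    - [0,0,0]
    - [0,0,0]
    - [0,0,0]
    - [0,0,0]
    - [0,0,0]
    - [0,0,0]
    - [0,0,0]
    - [0,0,0]
  gripper: [0.5,0.5,0.5,0.5,0.5,0.5,0.5,0.5,0.5,0.5]

```text
time: 13.3
position: [401.3, 307.1, 406.7]
orientation: [0.865, 2.667, -0.156]
ft_force: [0.8, 0.7, 0.4]
width: 68.4
finger_force: 0.0
```

Emit:
arm_command:
  angular:
    - [0,-1,0]
    - [0,-1,0]
    - [0,-1,0]
    - [0,-1,0]
    - [0,-1,0]
    - [0,0,0]
  offset:
    - [0,0,0]
    - [0,0,0]
    - [0,0,0]
    - [0,0,0]
    - [0,0,0]
    - [0,0,0]
  gripper: [0.5,0.5,0.5,0.5,0.5,0.5]

```text
time: 13.9
position: [400.5, 307.4, 405.5]
orientation: [0.756, 2.344, -0.282]
ft_force: [-0.5, -0.0, 1.0]
width: 68.1
finger_force: 0.0
```

```bash
cat > to.py <<'E'
import sys
from h import *
# to.py x y z : target TCP -> tool-axis delta in full-scale units
s=read_state();M=R.from_rotvec(s['orientation']).as_matrix()
print(s['time'],'pos',s['position'].round(1),'q',np.round(s['joint_positions'],2)); print(M.round(3))
t=np.array(list(map(float,sys.argv[1:4])))
d=M.T@(t-s['position'])/40; print('units',d.round(2),'norm mm',np.linalg.norm(d)*40)
E
python3 to.py 562 -99 227
```

```text
13.9 pos [400.5 307.4 405.5] q [ 0.99  0.21  1.49 -0.7   1.51  0.11]
[[-0.622  0.586  0.52 ]
 [ 0.446  0.81  -0.38 ]
 [-0.644 -0.005 -0.765]]
units [-4.17 -5.85  9.38] norm mm 472.38959185146234
```

Emit:
arm_command:
  angular:
    - [0,0,0]
    - [0,0,0]
    - [0,0,0]
    - [0,0,0]
    - [0,0,0]
    - [0,0,0]
    - [0,0,0]
    - [0,0,0]
    - [0,0,0]
    - [0,0,0]
  offset:
    - [-0.35,-0.49,0.78]
    - [-0.35,-0.49,0.78]
    - [-0.35,-0.49,0.78]
    - [-0.35,-0.49,0.78]
    - [-0.35,-0.49,0.78]
    - [-0.35,-0.49,0.78]
    - [-0.35,-0.49,0.78]
    - [-0.35,-0.49,0.78]
    - [-0.35,-0.49,0.78]
    - [-0.35,-0.49,0.78]
  gripper: [0.5,0.5,0.5,0.5,0.5,0.5,0.5,0.5,0.5,0.5]

```text
time: 14.9
position: [535.7, -34.1, 258.1]
orientation: [0.763, 2.343, -0.276]
ft_force: [1.0, 0.3, -0.5]
width: 68.3
finger_force: 0.0
```

Emit:
arm_command:
  angular:
    - [0,0,0]
    - [0,0,0]
    - [0,0,0]
  offset:
    - [-0.35,-0.49,0.78]
    - [-0.35,-0.49,0.78]
    - [0,0,0]
  gripper: [0.5,0.5,0.5]

```text
time: 15.2
position: [562.3, -104.5, 227.1]
orientation: [0.768, 2.343, -0.28]
ft_force: [0.5, -0.1, 1.1]
width: 68.6
finger_force: 0.0
```

```bash
python3 to.py 666 -175 70; python3 - <<'E'
from fit import *
im,W=cloud('wrist'); cv2.imwrite('pics/w3.png',im); A=W.reshape(-1,3)
fit(A,(656,-168),17,79,98,28,'waist');fit(A,(656,-168),12,124,132,20,'knob');fit(A,(656,-168),26,8,28,34,'foot')
m=(np.hypot(A[:,0]-656,A[:,1]+168)<40)&(A[:,2]>5); print('top z',np.nanpercentile(A[m][:,2],[50,99]))
fit(A,(595,-238),21,40,85,30,'cone')
E
```

```text
15.2 pos [ 562.3 -104.5  227.1] q [-0.08  0.26  2.   -0.94  0.43 -0.23]
[[-0.619  0.592  0.516]
 [ 0.454  0.806 -0.38 ]
 [-0.641 -0.001 -0.767]]
units [0.11 0.12 5.02] norm mm 201.00859313252295
waist [ 656.1 -168.1] n 349
knob [ 657.1 -169. ] n 117
foot [ 656.2 -168. ] n 412
top z [ 69.27812754 133.58246979]
cone [ 595.1 -239.1] n 1218
```

View pics/w3.png

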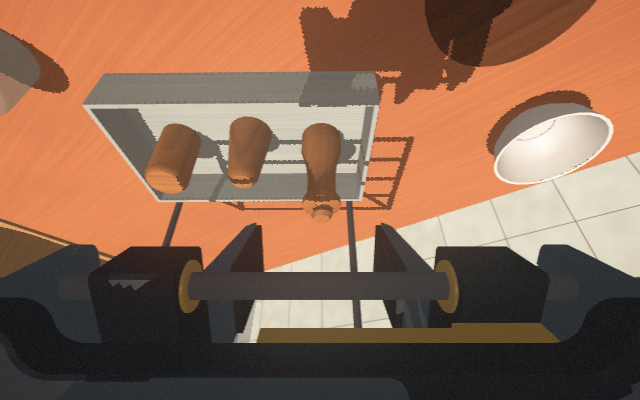

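The wrist view shows the mill at (322,170), centred between the open fingers, with the cone at (248,150) and the shaker at (172,160) standing clear. I'll insert along the tool axis.

Emit:
arm_command:
  angular:
    - [0,0,0]
    - [0,0,0]
    - [0,0,0]
    - [0,0,0]
    - [0,0,0]
  offset:
    - [0.1,0.12,0.4]
    - [0,0,0.8]
    - [0,0,0.8]
    - [0,0,0.8]
    - [0,0,0]
  gripper: [0.5,0.5,0.5,0.5,0.5]

```text
time: 15.75
position: [626.5, -137.1, 147.6]
orientation: [0.769, 2.36, -0.275]
ft_force: [0.7, 0.1, 0.6]
width: 68.0
finger_force: 0.0
```

```bash
python3 to.py 666 -175.5 71
```

```text
15.75 pos [ 626.5 -137.1  147.6] q [-0.15  0.48  1.93 -1.22  0.32  0.02]
[[-0.629  0.59   0.506]
 [ 0.458  0.807 -0.372]
 [-0.629 -0.002 -0.778]]
units [ 0.14 -0.19  2.35] norm mm 94.35913857169679
```

Emit:
arm_command:
  angular:
    - [0,0,0]
    - [0,0.75,0]
    - [0,0.75,0]
    - [0,0.75,0]
    - [0,0,0]
  offset:
    - [0,0,-0.8]
    - [0,0,0]
    - [0,0,0]
    - [0,0,0]
    - [0,0,0]
  gripper: [0.5,0.5,0.5,0.5,0.5]

```text
time: 16.25
position: [609.4, -124.8, 175.7]
orientation: [0.814, 2.493, -0.226]
ft_force: [0.5, -1.0, -0.2]
width: 68.1
finger_force: 0.0
```

```bash
python3 to.py 664 -174 69
```

```text
16.25 pos [ 609.4 -124.8  175.7] q [-0.17  0.39  1.84 -0.53  0.48 -0.69]
[[-0.694  0.59   0.412]
 [ 0.506  0.807 -0.303]
 [-0.512 -0.002 -0.859]]
units [-0.2  -0.18  3.23] norm mm 129.5976432650733
```

Emit:
arm_command:
  angular:
    - [0,0,0]
    - [0,0,0]
    - [0,0,0]
    - [0,0,0]
    - [0,0,0]
    - [0,0,0]
  offset:
    - [-0.2,-0.18,0]
    - [0,0,0.7]
    - [0,0,0.7]
    - [0,0,0.7]
    - [0,0,0.5]
    - [0,0,0]
  gripper: [0.5,0.5,0.5,0.5,0.5,0.5]

```text
time: 16.85
position: [651.6, -166.3, 86.5]
orientation: [0.814, 2.497, -0.23]
ft_force: [1.1, -0.4, 1.1]
width: 68.3
finger_force: 0.0
```

```bash
python3 to.py 664 -174 69
```

```text
16.85 pos [ 651.6 -166.3   86.5] q [-0.23  0.59  1.8  -0.69  0.32 -0.56]
[[-0.696  0.59   0.408]
 [ 0.506  0.807 -0.304]
 [-0.509 -0.005 -0.861]]
units [-0.09  0.03  0.56] norm mm 22.758093539751094
```

Emit:
arm_command:
  angular:
    - [0,0,0]
    - [0,0,0]
    - [0,0,0]
    - [0,0,0]
    - [0,0,0]
    - [0,0,0]
    - [0,0,0]
    - [0,0,0]
  offset:
    - [-0.05,0.03,0.3]
    - [-0.04,0,0.26]
    - [0,0,0]
    - [0,0,0]
    - [0,0,0]
    - [0,0,0]
    - [0,0,0]
    - [0,0,0]
  gripper: [0.5,0.5,0.2,-0.1,-0.3,-0.5,-0.6,-0.6]
  grip_force: 25

```text
time: 17.65
position: [665.0, -174.4, 71.5]
orientation: [0.814, 2.494, -0.229]
ft_force: [-1.2, -0.8, 5.7]
width: 42.7
finger_force: 25.0
```

```bash
python3 to.py 650 -168 120
```

```text
17.65 pos [ 665.  -174.4   71.5] q [-0.24  0.63  1.78 -0.72  0.3  -0.54]
[[-0.695  0.591  0.411]
 [ 0.506  0.807 -0.305]
 [-0.511 -0.004 -0.859]]
units [-0.28 -0.1  -1.24] norm mm 51.13018273602866
```

Emit:
arm_command:
  angular:
    - [0,0,0]
    - [0,0,0]
    - [0,0,0]
    - [0,0,0]
    - [0,0,0]
    - [0,0,0]
    - [0,0,0]
  offset:
    - [-0.06,0,-0.2]
    - [-0.06,0,-0.3]
    - [-0.06,0,-0.5]
    - [-0.06,0,-0.5]
    - [-0.06,0,-0.5]
    - [0,0,0]
    - [0,0,0]
  gripper: [-0.6,-0.6,-0.6,-0.6,-0.6,-0.6,-0.6]
  grip_force: 35

```text
time: 18.35
position: [640.4, -156.1, 145.8]
orientation: [0.814, 2.494, -0.229]
ft_force: [-1.0, 0.2, -2.3]
width: 42.6
finger_force: 35.0
```

```bash
python3 to.py 548 -88 160;python3 to.py 618 64 100; python3 - <<'E'
from fit import *
im,W=cloud('side');im2,W2=cloud('scene');cv2.imwrite('pics/s4.png',np.vstack([im[130:330,200:500],im2[130:330,150:450]]))
E
```

```text
18.35 pos [ 640.4 -156.1  145.8] q [-0.22  0.48  1.79 -0.53  0.43 -0.73]
[[-0.695  0.59   0.41 ]
 [ 0.506  0.807 -0.304]
 [-0.511 -0.004 -0.86 ]]
units [ 2.28  0.01 -1.77] norm mm 115.6032063290249
18.35 pos [ 640.4 -156.1  145.8] q [-0.22  0.48  1.79 -0.53  0.43 -0.73]
[[-0.695  0.59   0.41 ]
 [ 0.506  0.807 -0.304]
 [-0.511 -0.004 -0.86 ]]
units [ 3.76  4.11 -0.92] norm mm 225.8811818563763
```

View pics/s4.png

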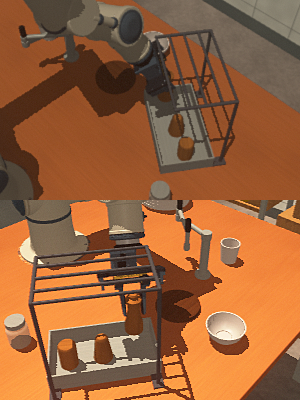

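The crops show the mill held upright and clear of the pan at (133,315), with both shakers standing at (67,352) and (102,348). I'll pull it out from the front and carry it to the board.

Emit:
arm_command:
  angular:
    - [0,0,0]
    - [0,0,0]
    - [0,0,0]
    - [0,0,0]
    - [0,0,0]
    - [0,0,0]
    - [0,0,0]
    - [0,0,0]
    - [0,0,0]
    - [0,0,0]
  offset:
    - [0.3,0,-0.24]
    - [0.57,0,-0.44]
    - [0.57,0,-0.44]
    - [0.57,0,-0.44]
    - [0.27,0,-0.21]
    - [0.1,0.6,0]
    - [0.1,0.8,0]
    - [0.15,0.9,0]
    - [0.15,0.9,0]
    - [0.15,0.7,0]
  gripper: [-0.6,-0.6,-0.6,-0.6,-0.6,-0.6,-0.6,-0.6,-0.6,-0.6]

```text
time: 19.45
position: [622.9, 52.4, 145.2]
orientation: [0.813, 2.495, -0.229]
ft_force: [1.0, -0.9, -1.4]
width: 42.3
finger_force: 35.0
```

```bash
python3 to.py 620 58 100;python3 - <<'E'
from fit import *
for n in('scene','side'):
    im,W=cloud(n);A=W.reshape(-1,3);h=im.reshape(-1,3).astype(int)
    m=(np.hypot(A[:,0]-610,A[:,1]-70)<100)&(A[:,2]>10)&(A[:,2]<22)
    q=A[m][:,:2]; print(n,m.sum(),q.min(0),q.max(0))
    cv2.imwrite(f'pics/{n}5.png',im)
im=np.vstack([cv2.imread('pics/side5.png')[100:300,180:480],cv2.imread('pics/scene5.png')[130:330,200:500]]);cv2.imwrite('pics/s5.png',im)
E
```

```text
19.45 pos [622.9  52.4 145.2] q [ 0.2   0.49  1.77 -0.71  0.63 -0.21]
[[-0.696  0.59   0.41 ]
 [ 0.506  0.807 -0.304]
 [-0.51  -0.004 -0.86 ]]
units [0.7  0.07 0.9 ] norm mm 45.61732475040914
scene 933 [535.19363245  -5.62727648] [682.54596839 144.97962407]
side 852 [530.10032812 -18.10667811] [690.13672314 148.74143706]
```

View pics/s5.png

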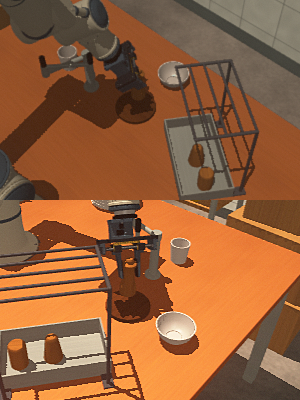

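The crops show the mill hanging upright over the board, centred in x (lower crop, (131,280)), with both shakers still in the pan. I'll lower it.

Emit:
arm_command:
  angular:
    - [0,0,0]
    - [0,0,0]
    - [0,0,0]
    - [0,0,0]
    - [0,0,0]
    - [0,0,0]
  offset:
    - [0.28,0.03,0.35]
    - [0.28,0.03,0.35]
    - [0.22,0.03,0.28]
    - [0.18,0.03,0.22]
    - [0,0,0]
    - [0,0,0]
  gripper: [-0.6,-0.6,-0.6,-0.6,-0.6,-0.6]

```text
time: 20.15
position: [617.6, 58.9, 85.1]
orientation: [0.814, 2.496, -0.23]
ft_force: [0.9, -0.1, -1.8]
width: 42.3
finger_force: 35.0
```

Emit:
arm_command:
  angular:
    - [0,0,0]
    - [0,0,0]
    - [0,0,0]
  offset:
    - [0.03,0,0.05]
    - [0,0,0]
    - [0,0,0]
  gripper: [-0.6,-0.6,-0.6]

```text
time: 20.45
position: [618.0, 59.3, 83.5]
orientation: [0.814, 2.494, -0.228]
ft_force: [1.0, -0.2, -2.6]
width: 42.2
finger_force: 35.0
```

Emit:
arm_command:
  angular:
    - [0,0,0]
    - [0,0,0]
    - [0,0,0]
  offset:
    - [0.03,0,0.05]
    - [0,0,0]
    - [0,0,0]
  gripper: [-0.6,-0.6,-0.6]

```text
time: 20.75
position: [618.3, 59.3, 81.5]
orientation: [0.813, 2.493, -0.228]
ft_force: [-1.0, -1.6, 5.9]
width: 42.5
finger_force: 35.0
```

Emit:
arm_command:
  angular:
    - [0,0,0]
    - [0,0,0]
    - [0,0,0]
  offset:
    - [0.01,0,0.02]
    - [0,0,0]
    - [0,0,0]
  gripper: [-0.6,-0.6,-0.6]

```text
time: 21.05
position: [618.8, 59.1, 81.5]
orientation: [0.813, 2.492, -0.228]
ft_force: [-3.9, -1.7, 16.8]
width: 42.8
finger_force: 35.0
```

Emit:
arm_command:
  angular:
    - [0,0,0]
    - [0,0,0]
    - [0,0,0]
    - [0,0,0]
    - [0,0,0]
    - [0,0,0]
    - [0,0,0]
  offset:
    - [-0.01,0,-0.02]
    - [0,0,0]
    - [0,0,0]
    - [0,0,0]
    - [0,0,0]
    - [0,0,0]
    - [0,0,0]
  gripper: [-0.6,-0.06,-0.02,0.05,0.2,0.5,0.5]

```text
time: 21.75
position: [617.7, 59.4, 80.7]
orientation: [0.814, 2.495, -0.229]
ft_force: [-0.5, 0.8, 0.5]
width: 66.8
finger_force: 0.0
```

Emit:
arm_command:
  angular:
    - [0,0,0]
    - [0,0,0]
    - [0,0,0]
    - [0,0,0]
    - [0,0,0]
    - [0,0,0]
    - [0,0,0]
    - [0,0,0]
  offset:
    - [0,0,-0.3]
    - [0,0,-0.5]
    - [0,0,-0.7]
    - [0,0,-0.8]
    - [0,0,-0.8]
    - [0,0,-0.8]
    - [0,0,0]
    - [0,0,0]
  gripper: [0.5,0.5,0.5,0.5,0.5,0.5,0.5,0.5]

```text
time: 22.55
position: [553.6, 107.4, 215.9]
orientation: [0.813, 2.494, -0.227]
ft_force: [0.0, -0.0, -0.4]
width: 68.3
finger_force: 0.0
```

```bash
python3 - <<'E'
from fit import *
s=read_state();print(s['time'],s['position'],s['ft_force'],s['width'])
for n in('scene','side','wrist'):
    im,W=cloud(n);A=W.reshape(-1,3)
    fit(A,(611,66),17,90,108,28,n+' waist');fit(A,(611,66),26,18,38,34,n+' foot')
    fit(A,(595,-238),21,40,85,30,'cone');fit(A,(545,-319),25,30,80,32,'shak')
    fit(A,(403.5,306.5),10,212,248,16,'elbow');fit(A,(527,204),10,212,248,16,'tip')
    cv2.imwrite(f'pics/{n}6.png',im)
cv2.imwrite('pics/s6.png',np.vstack([cv2.imread('pics/side6.png')[100:300,180:480],cv2.imread('pics/scene6.png')[130:330,200:500]]))
E
```

```text
22.55 [553.6257573  107.41774437 215.86048541] [ 0.00361976 -0.01100394 -0.36879814] 68.29149497832347
scene waist [610.2  64.7] n 44
scene foot [610.   64.2] n 79
cone [ 594.  -239.2] n 227
shak [ 544.8 -320.6] n 256
elbow [403.4 304.9] n 13
tip [527.6 200.8] n 9
side waist [609.3  68. ] n 32
side foot [608.9  67.1] n 57
cone [ 594.5 -236.4] n 138
shak [ 544.9 -317.4] n 147
elbow [402.9 308.1] n 45
tip few 0
wrist waist [609.5  65.7] n 374
wrist foot [609.6  65.7] n 407
cone [ 593.6 -236.7] n 183
shak [ 544.8 -319.2] n 604
elbow few 0
tip [527.  204.5] n 3908
```

View pics/s6.png

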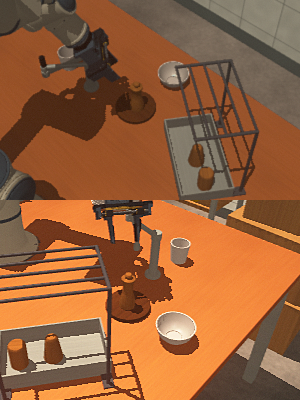

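The crops show the mill released and standing upright in the middle of the board at (131,290). Both shakers are unmoved at (18,353) and (53,347), and the tap is parked. I'm handing in.

```bash
python3 -c "
from bench import job_done
print(job_done())"
```

```text
the job is handed in; nothing more can be done
None
```

The job is handed in at about 23 s, though it returned no verdict. By my last measurements the tap is folded and parked at its stop, the mill stands upright and released about 4 mm from the board's centre, and both shakers are where they started.

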